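Load the inspection tray under the magnifier lamp

TASK

Swing the magnifier lamp's arm aside until no part of its round head is over the steel tray, then, with the lamp still aside, put the small red dish, the red-capped jar and the yellow slide case into the tray, each right way up and flat on the tray's floor. Then swing the lamp back so that its lens is centred over the tray. Leave the tray and everything else where it stands; the tall amber bottle stands in the way of the lamp on one side.

Things in the scene. Friction and masses are not known exactly. Their poses are not given: they have to be found in the camera images.
- lamp_arm (a joint): swing of the magnifier lamp's arm about its upright post (rad, -1.15 to 1.15); seen from above it grows counter-clockwise; at 0 the arm points along the lamp foot's own -x, roughly towards the robot. Stiff enough to stay where it is left; about 2 N at the head moves it. The foot is a fixed white disc, 160 mm across, 26 mm high, with a post of 24 mm diameter up to 198 mm.
- lens (a point): centre of the glass lens of the lamp's head. The head is a white round ring 160 mm in outer diameter and 28 mm thick (14 mm above and below this point, underside 168 mm above the table), glass inside; it is carried by a level flat bar 24 mm wide and 18 mm high that runs from the post to the ring.
- hinge (a point): on the upright axis of the lamp's post, at the height of the lens centre; the lens centre is 250 mm from it. The hinge cap is 42 mm across and reaches 30 mm above this point.
- tray: open steel tray, loose, outside 170 mm (its x) by 220 mm (its y) and 25 mm high, walls and floor 4 mm thick; origin at the centre of its underside, z up
- dish: small closed red petri dish, round, 60 mm across (57 mm in its lower half) and 16 mm high, lying flat; origin at the centre of its underside, z up
- jar: small white sample jar with a red cap, standing: body 36 mm across, cap 40 mm across and 18 mm high, 70 mm high in all; origin at the centre of its underside, z up
- slide_case: flat yellow slide case with an orange end, 82 mm (its x) by 30 mm (its y), 16 mm high, lying flat; origin at the centre of its underside, z up
- bottle: bystander: tall amber bottle with a blue cap, 76 mm across, 250 mm high, taller than the lamp's head and beside its path on one side; origin at the centre of its underside
- beaker: bystander: low glass beaker, 72 mm across, 85 mm high (the lamp's head passes over it), on the other side of the lamp; origin at the centre of its underside
- blue_jar: bystander: same jar as the red-capped one but with a blue cap; origin at the centre of its underside
- dropper: bystander: green dropper bottle with a white cap, 38 mm across, 85 mm high; origin at the centre of its underside
- timer: bystander: grey bench timer, 50 by 65 mm, 30 mm high; origin at the centre of its underside
Things that resemble listed ones, but are neither listed nor needed, are in the scene too. What is meant by the slide_case is not blue or pink, and is the larger of those in its own colour.

How it is judged:
By the outcome, as a careful person would: the job done as asked, in the order asked, and still so for the second after the job is handed in, with the robot touching nothing.
It also fails if it takes over 72 s, if anything falls off the work surface, if the arm or the gripper's body presses on something with over 40 N, if the wrist force passes 120 N, or if a joint passes its speed limit or range.

ROBOT

A 6-joint arm with a two-finger parallel gripper is mounted at the origin on the work surface. World frame = base frame: x ahead of the robot, y to its left, z up, the work surface at z = 0. Lengths are in m, angles in degrees, forces in N, time in s.
With the tool pointing down it reaches from about 0.4 to 0.825 m from the base axis. Payload 7 kg.
Tool frame: the origin (TCP) lies between the finger pads; the fingertips stand 11 mm ahead of it and the grasp point (between the pads) lies 8 mm behind it; z points along the fingers, y is the direction in which the jaws open and shut (so a half turn about z gives the same grasp; the last joint's range is limited). The gripper opens to 88 mm and grips with 3 to 60 N. Pads are 19 mm wide; open, the fingers measure 130 mm over their backs; the gripper's body (78 mm by 193 mm) begins 47 mm behind the grasp point.
Start: joints at [-60.613, 20.546, 0.682, 0, -70.136, -16.507], TCP at [0.15, -0.658, 0.238] pointing down, gripper open.
Joint ranges: [-176.03, 176.03], [-82.01, 121.73], [-58.28, 71.71], [-173.87, 95.51], [-174.79, -0.11], [-173.66, 173.66]. Speed limits (degrees/s): [136.94, 136.94, 172.46, 180, 180, 180].

INTERFACE

Orientations are given as [roll, pitch, yaw] about the fixed x, y, z axes, in that order (R = Rz(yaw) Ry(pitch) Rx(roll)).
In Python, from plant import r gives the robot as it stands.
- The arm moves only by the shell command python3 -m inch 'ROWS' [OPENING] [FORCE]. ROWS is JSON, a list of rows, each an object of numbers: "x", "y", "z": the shift along the tool's x, y, z as a fraction of full scale; "yaw": the turn about the tool's z as a fraction of full scale. In form: [{"x": .., "y": .., "z": .., "yaw": ..}, ...]. A call has 1 to 5 rows; each row shifts and turns the pose as measured when the row begins, along the tool's axes as they then stand; what a row does not reach is not made up. Full scale, the value 1, is 0.025 m for a shift and 4 degrees for a turn. A row lasts 1/12 s, in which the tool goes at most 41.7 mm and 7.16 degrees, less where a joint would pass 70% of its speed; a pose out of reach is approached as far as the arm can. A call with a number of a shift or a turn outside -1 to 1 is refused whole. A call with a gripper value outside its range is refused whole. OPENING is the opening, from -1 (shut) to 1 (fully open), set as the call begins (- or left out, the last holds). The fingers move at their own pace and stop on an object; FORCE is the grip in N (left out, the last holds). Time passes only in rows, so rows that do not move let the fingers close. It gives the time, the measured TCP pose, the force and the opening at its end, in the units of the state.
- r.get_state(): the state, without advancing time (a new reading comes with each control period).
- r.capture(name): name is "scene" or "top"; returns (picture, depth): 400x640x3 uint8, red, green, blue; 400x640 float32, m along the optical axis (not along the pixel's ray), 0 where there is no reading.
- r.camera_info(name): a dict with "mtx" (3x3 intrinsics, pixels), "pose" (4x4, takes a point from camera to world coordinates). Camera axes: x right, y down, z forward; pixel columns grow to the right and rows downward; lengths in m; the calibration is good to about 2 mm. A picture is of the moment at which its call begins. camera_info takes no time and is no camera call.
- r.close_job(): hands the job in, once; it reports no verdict.
The state is a dict: "time_s": time; "joints": joint angles; "qd": joint speeds; "joint_torque": joint torques, N m; "tcp_pos": TCP position; "eef_rot": TCP orientation; "contact_force": force on the tool from outside, world axes, zero at the start; "moment": the same for the moment, N m; "gripper_width": finger opening in m.
Only numpy, scipy, OpenCV 4.12 (cv2) and the standard library are available. Lean on these libraries where they do the work, as an engineer would, in place of code of your own. Each camera call takes 0.05 s, during which the arm holds its last target. There are 200 camera calls.

## Working session

There is one attempt and no reset: what is moved stays moved. The work goes in short steps, Python scripts to look and compute and a shell command to move; the robot and the scene stay as the last step left them, time stands still between calls to the robot, and variables do not carry over. Pictures are saved under pics/ and viewed, about 8 in all and at most 12, crops included, and the job is handed in when it is done.

```bash
ls; mkdir -p pics
python3 - <<'E'
from plant import r
import cv2,numpy as np
s=r.get_state();print(s)
for n in("scene","top"):
    p,d=r.capture(n);cv2.imwrite(f"pics/{n}0.png",p[:,:,::-1]);np.save(f"pics/{n}0.npy",d)
    i=r.camera_info(n);print(n,np.round(i["mtx"],2).tolist(),np.round(i["pose"],4).tolist())
E
```

```text
pics
{'time_s': 0.0, 'joints': array([-6.06135919e+01,  2.05900152e+01,  6.34235636e-01, -2.02228582e-02,
       -7.01340023e+01, -1.65072703e+01]), 'qd': array([-0.01324638,  0.04313492,  0.05116644, -0.04286234, -0.01896151,
       -0.02193749]), 'joint_torque': array([-3.05928961e-05, -5.82722640e+01,  2.93055940e+01,  6.99694321e+00,
        6.80347293e-03, -1.70673679e-04]), 'tcp_pos': array([ 0.15033615, -0.65757593,  0.23664187]), 'eef_rot': array([ 1.79908517e+02, -7.28550141e-03, -1.67127743e+02]), 'contact_force': array([ 0.13579049,  0.28901099, -0.32326321]), 'moment': array([-0.0089403 , -0.09447508,  0.04214369]), 'gripper_width': 0.08758215712290678}
scene [[466.56, 0.0, 314.08], [0.0, 466.56, 205.09], [0.0, 0.0, 1.0]] [[-0.341, 0.6959, -0.632, 1.3583], [0.94, 0.2445, -0.238, 0.3244], [-0.0111, -0.6752, -0.7375, 1.1258], [0.0, 0.0, 0.0, 1.0]]
top [[374.68, 0.0, 326.35], [0.0, 374.68, 196.03], [0.0, 0.0, 1.0]] [[0.0235, -0.9979, 0.0611, 0.4532], [-0.9997, -0.0241, -0.0098, 0.0368], [0.0112, -0.0609, -0.9981, 1.1721], [0.0, 0.0, 0.0, 1.0]]
```

View pics/top0.png

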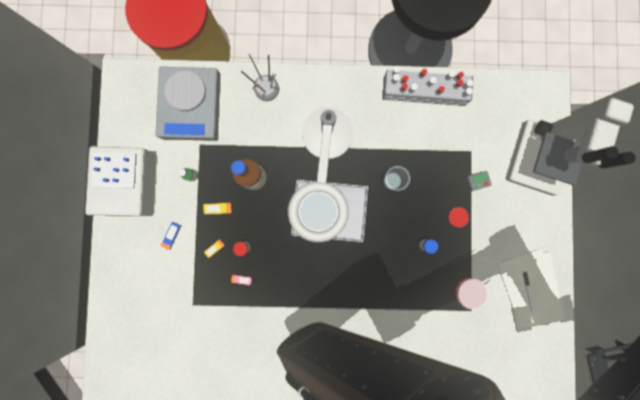

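View pics/scene0.png

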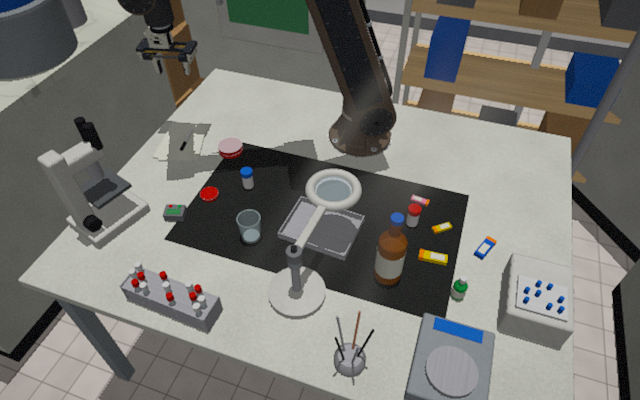

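Top view: lamp head at (318,212) over the tray (330,210), hinge (328,117), bottle (245,174) on the +y side, beaker (397,178) on −y. Red dish is at (459,217), red jar (241,249), large yellow case (217,208) with a smaller one at (213,248). So the lamp should be swung to positive angles, over the beaker.

```bash
cat > h.py <<'E'
import cv2,numpy as np
from plant import r
def ray(n,uv,z):
    i=r.camera_info(n);K=i["mtx"];T=np.array(i["pose"])
    d=T[:3,:3]@np.linalg.solve(K,[uv[0],uv[1],1.]);o=T[:3,3]
    return o+d*(z-o[2])/d[2]
def cap(n,name=None):
    p,d=r.capture(n)
    if name: cv2.imwrite(f"pics/{name}.png",p[:,:,::-1])
    return p,d
def cloud(n,d):
    i=r.camera_info(n);K=i["mtx"];T=np.array(i["pose"])
    v,u=np.mgrid[:400,:640]
    P=np.stack([(u-K[0,2])/K[0,0]*d,(v-K[1,2])/K[1,1]*d,d],-1)
    return P@T[:3,:3].T+T[:3,3]
def mask(p,lo,hi):
    return cv2.inRange(cv2.cvtColor(p,cv2.COLOR_RGB2HSV),np.array(lo),np.array(hi))
def red(p): return mask(p,(0,150,90),(6,255,255))|mask(p,(172,150,90),(180,255,255))
def comps(m,amin=20):
    for c in cv2.findContours(m,cv2.RETR_EXTERNAL,cv2.CHAIN_APPROX_NONE)[0]:
        if cv2.contourArea(c)>=amin: yield c
def state():
    s=r.get_state();print(round(s["time_s"],2),np.round(s["tcp_pos"],4),np.round(s["eef_rot"],1),np.round(s["contact_force"],1),round(s["gripper_width"],4))
E
cat > m.py <<'E'
from h import *
import sys
for n in ("top","scene"):
    p=cv2.imread(f"pics/{n}0.png")[:,:,::-1].copy();d=np.load(f"pics/{n}0.npy");P=cloud(n,d)
    ms={"red":red(p),"yel":mask(p,(12,110,110),(34,255,255)),"blue":mask(p,(105,120,80),(125,255,255))}
    for k,m in ms.items():
        for c in comps(m,25):
            rc=cv2.minAreaRect(c);u,v=rc[0]
            mm=np.zeros_like(m);cv2.drawContours(mm,[c],-1,255,-1)
            q=P[(mm>0)&(d>0)]
            md=np.median(q,0) if len(q) else None
            if md is None or not(0.2<md[0]<1.05 and abs(md[1])<.65): continue
            print(n,k,np.round(rc[0],1),np.round(rc[1],1),round(rc[2]),"med",np.round(md,3),"zmax",round(np.percentile(q[:,2],95),3))
    # tall regions
    if n=="top":
        for lo,hi,lab in((.155,.215,"head/hinge"),(.22,.29,"bottle"),(.015,.035,"low"),(.06,.1,"mid")):
            m=((P[...,2]>lo)&(P[...,2]<hi)&(P[...,0]>.3)&(P[...,0]<.95)&(abs(P[...,1])<.5)).astype(np.uint8)
            for c in comps(m,25):
                rc=cv2.minAreaRect(c);print(lab,np.round(rc[0]),np.round(rc[1]),round(rc[2]),np.round(ray(n,rc[0],(lo+hi)/2),3))
E
python3 m.py
```

```text
top red [239.5 248.5] [13. 13.] 90 med [0.36  0.274 0.07 ] zmax 0.074
top red [458.7 216.9] [18.3 18.3] 63 med [ 0.469 -0.385  0.016] zmax 0.02
top yel [213.7 248.1] [ 9.4 21.4] 53 med [0.363 0.357 0.01 ] zmax 0.015
top yel [217. 208.] [12. 28.] 90 med [0.479 0.361 0.016] zmax 0.02
top yel [247.2 173.5] [21.1 25.8] 36 med [0.562 0.233 0.171] zmax 0.187
top blue [431. 246.] [14. 14.] 90 med [ 0.381 -0.285  0.069] zmax 0.074
top blue [237.5 167. ] [13.4 12. ] 45 med [0.576 0.249 0.251] zmax 0.254
top blue [184. 129.] [10. 38.] 90 med [0.714 0.458 0.053] zmax 0.056
head/hinge [246. 173.] [25. 27.] 34 [0.57  0.24  0.185]
head/hinge [330. 179.] [ 60. 130.] 20 [0.559 0.019 0.185]
bottle [238. 168.] [13. 15.] 90 [0.574 0.245 0.255]
low [174. 235.] [ 8. 23.] 5 [0.395 0.484 0.025]
low [458. 217.] [19. 18.] 45 [ 0.468 -0.381  0.025]
low [217. 209.] [10. 26.] 87 [0.477 0.358 0.025]
low [358. 203.] [66. 31.] 59 [ 0.504 -0.074  0.025]
low [479. 181.] [16. 22.] 74 [ 0.582 -0.445  0.025]
low [327. 133.] [50. 50.] 90 [0.719 0.028 0.025]
low [454. 101.] [27.  5.] 9 [ 0.831 -0.368  0.025]
low [411.  9
[... 969 characters left out ...]
366 0.277 0.068] zmax 0.072
scene red [208.5 193.5] [15. 17.] 90 med [ 0.47  -0.383  0.013] zmax 0.018
scene red [229.  154.5] [ 5. 18.] 90 med [ 0.279 -0.411  0.016] zmax 0.024
scene yel [432.7 256.8] [29.8 11.7] 13 med [0.481 0.362 0.014] zmax 0.018
scene yel [392.6 244.2] [23.3 12.9] 10 med [0.6   0.255 0.169] zmax 0.183
scene yel [441.5 226.5] [ 8.  18.8] 68 med [0.364 0.359 0.009] zmax 0.014
scene blue [457.9 329.7] [51.2 12. ] 17 med [0.715 0.462 0.051] zmax 0.054
scene blue [483.6 248.6] [10.2 20.9] 40 med [0.415 0.5   0.013] zmax 0.018
scene blue [396.5 218.5] [13.9 13. ] 27 med [0.58  0.25  0.248] zmax 0.251
scene blue [246.  171.5] [11. 12.] 90 med [ 0.384 -0.281  0.066] zmax 0.072
```

Run:
```python
import cv2
p=cv2.imread("pics/top0.png")[90:320,150:490];cv2.imwrite("pics/crop0.png",cv2.resize(p,None,fx=2.3,fy=2.3,interpolation=cv2.INTER_CUBIC))
```

```text
(no output)
```

View pics/crop0.png

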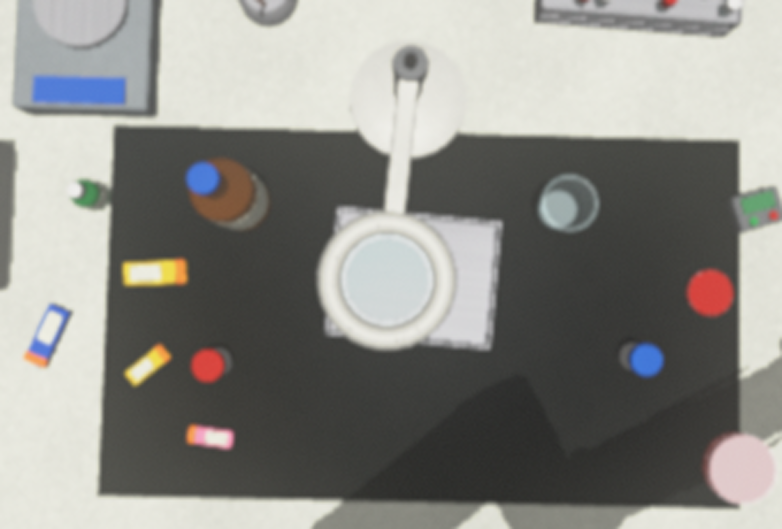

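Crop: tray rim corners at about (337,207), (502,221), (490,349), (326,333) in the crop (scale 2.3, offset 150,90). Next I compute the geometry and the swing angle needed.

```bash
cat > g.py <<'E'
from h import *
c=[ray("top",(u/2.3+150,v/2.3+90),.025)[:2] for u,v in((337,207),(502,221),(490,349),(326,333))]
c=np.array(c);ctr=c.mean(0);print("tray",ctr.round(4),"yaw",np.degrees(np.arctan2(*(c[0]-c[3])[::-1])).round(1),np.degrees(np.arctan2(*(c[0]-c[1])[::-1])-np.pi/2).round(1),"sides",np.linalg.norm(c-np.roll(c,1,0),axis=1).round(3))
L=ray("top",(387/2.3+150,280/2.3+90),.196);H=ray("top",(410/2.3+150,61/2.3+90),.212)
print("lens",L,"hinge",H,np.linalg.norm((L-H)[:2]))
p=cv2.imread("pics/top0.png");g=cv2.cvtColor(p,cv2.COLOR_BGR2GRAY)
m=mask(p[:,:,::-1].copy(),(12,90,110),(34,255,255));
y=ray("top",(219,208),.016);print("case",y)
for uv,z in(((239.5,248.5),.07),((458.7,216.9),.016)):print(ray("top",uv,z))
def ang(q): return np.arctan2(-(q-H)[1],-(q-H)[0])
print("angle now",ang(L)," toward tray",ang(np.r_[ctr,0]),"dist",np.linalg.norm(ctr-H[:2]))
for a in(.8,.9,.95,1.0,1.1):
    a0=a; q=H[:2]-.25*np.array([np.cos(a0),np.sin(a0)])
    print(a,q.round(3),"gap mm",round(-80-1000*cv2.pointPolygonTest(c.astype(np.float32),(float(q[0]),float(q[1])),True),1))
E
python3 g.py
python3 - <<'E'
import cv2
p=cv2.imread("pics/top0.png")[190:265,190:265];cv2.imwrite("pics/crop1.png",cv2.resize(p,None,fx=8,fy=8,interpolation=cv2.INTER_CUBIC))
E
```

```text
tray [0.4793 0.0136] yaw -3.3 -3.5 sides [0.168 0.221 0.171 0.218]
lens [0.47156807 0.04728796 0.196     ] hinge [0.71931151 0.0272548  0.212     ] 0.24855208657952962
case [0.47919979 0.35465863 0.016     ]
[0.3614581  0.27544076 0.07      ]
[ 0.46929436 -0.38537531  0.016     ]
angle now -0.08068696534235484  toward tray 0.05703191089497239 dist 0.24037603694288423
0.8 [ 0.545 -0.152] gap mm -29.8
0.9 [ 0.564 -0.169] gap mm -13.7
0.95 [ 0.574 -0.176] gap mm -4.7
1.0 [ 0.584 -0.183] gap mm 4.9
1.1 [ 0.606 -0.196] gap mm 24.9
```

View pics/crop1.png

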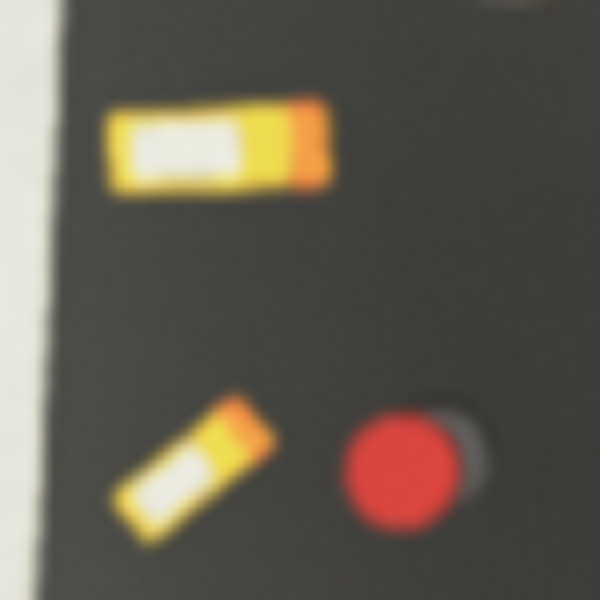

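```bash
python3 -m inch '[{"yaw":-1,"z":-0.2},{"yaw":-1,"z":-0.2},{"yaw":-1,"z":-0.2},{"yaw":-1,"z":-0.2},{"yaw":-1,"z":-0.2}]' -1 20
python3 -m inch '[{"yaw":-1,"z":-0.2},{"yaw":-1,"z":-0.2},{"yaw":-1,"z":-0.2},{"yaw":-1,"z":-0.2},{"yaw":-1,"z":-0.2}]'
python3 -m inch '[{"yaw":-1,"z":-0.2},{"yaw":-1,"z":-0.2},{"yaw":-1,"z":-0.2},{"yaw":-1},{"yaw":-1}]'
python3 -m inch '[{"yaw":-1},{"yaw":-1},{"yaw":-1},{"yaw":-1},{"yaw":-0.3}]'
```

```text
validation failed for argument at $[0]...
validation failed for argument at $[0]...
validation failed for argument at $[0]...
validation failed for argument at $[0]...
```

```bash
python3 -m inch '[{"x":0,"y":0,"z":-0.2,"yaw":-1},{"x":0,"y":0,"z":-0.2,"yaw":-1},{"x":0,"y":0,"z":-0.2,"yaw":-1},{"x":0,"y":0,"z":-0.2,"yaw":-1},{"x":0,"y":0,"z":-0.2,"yaw":-1}]' -1 20
```

```text
time_s: 0.52
tcp_pos: [0.1498, -0.6556, 0.258]
eef_rot: [179.5, 0.1, -146.4]
contact_force: [-0.1, 0.6, 0.4]
gripper_width: 0.06
```

```bash
python3 -m inch '[{"x":0,"y":0,"z":-0.2,"yaw":-1},{"x":0,"y":0,"z":-0.2,"yaw":-1},{"x":0,"y":0,"z":-0.2,"yaw":-1},{"x":0,"y":0,"z":-0.2,"yaw":-1},{"x":0,"y":0,"z":-0.2,"yaw":-1}]'
python3 -m inch '[{"x":0,"y":0,"z":-0.2,"yaw":-1},{"x":0,"y":0,"z":-0.2,"yaw":-1},{"x":0,"y":0,"z":-0.2,"yaw":-1},{"x":0,"y":0,"z":-0.2,"yaw":-1},{"x":0,"y":-1,"z":0,"yaw":-1}]'
python3 -m inch '[{"x":0,"y":-1,"z":0,"yaw":-1},{"x":0,"y":-1,"z":0,"yaw":-1},{"x":-0.5,"y":-1,"z":0,"yaw":-1},{"x":-1,"y":-1,"z":0,"yaw":-1},{"x":-1,"y":-1,"z":0,"yaw":0}]'
```

```text
time_s: 0.93
tcp_pos: [0.1496, -0.6546, 0.2812]
eef_rot: [179.3, 0.5, -125.4]
contact_force: [0.5, 0.5, 0.3]
gripper_width: 0.0266
time_s: 1.35
tcp_pos: [0.1707, -0.6616, 0.3015]
eef_rot: [179.4, 0.9, -104.5]
contact_force: [-0.2, -0.9, 0.8]
gripper_width: 0.0009
time_s: 1.77
tcp_pos: [0.2976, -0.6151, 0.2966]
eef_rot: [179.5, 1.3, -87.9]
contact_force: [0.4, -0.3, 0.1]
gripper_width: 0.0004
```

```bash
python3 -m inch '[{"x":-1,"y":-1,"z":0,"yaw":0.3},{"x":-1,"y":-1,"z":0,"yaw":0.2},{"x":-1,"y":-1,"z":0,"yaw":0},{"x":-1,"y":-1,"z":0,"yaw":0},{"x":-1,"y":-0.8,"z":0,"yaw":0}]'
for i in 1; do python3 -m inch '[{"x":-1,"y":0,"z":0,"yaw":0},{"x":-1,"y":0,"z":0,"yaw":0},{"x":-1,"y":0,"z":0,"yaw":0},{"x":-1,"y":0,"z":0,"yaw":0},{"x":-1,"y":0,"z":0,"yaw":0}]'
python3 -m inch '[{"x":-1,"y":0,"z":0,"yaw":0},{"x":-1,"y":0,"z":0,"yaw":0},{"x":-1,"y":0,"z":0,"yaw":0},{"x":-1,"y":0,"z":0,"yaw":0},{"x":-1,"y":0,"z":0,"yaw":0}]'
python3 -m inch '[{"x":-1,"y":0,"z":0,"yaw":0},{"x":-1,"y":0,"z":0,"yaw":0},{"x":-1,"y":0,"z":0,"yaw":0},{"x":-1,"y":0,"z":0,"yaw":0},{"x":-1,"y":0,"z":0,"yaw":0}]'; done
```

```text
time_s: 2.18
tcp_pos: [0.4209, -0.4816, 0.2941]
eef_rot: [179.2, 1.6, -90.0]
contact_force: [0.4, -0.9, 0.5]
gripper_width: 0.0008
time_s: 2.6
tcp_pos: [0.4243, -0.3484, 0.2931]
eef_rot: [178.9, 1.8, -89.8]
contact_force: [0.3, 0.7, -0.2]
gripper_width: 0.0005
time_s: 3.02
tcp_pos: [0.4217, -0.2167, 0.2952]
eef_rot: [178.7, 1.9, -89.8]
contact_force: [0.0, -0.3, 0.0]
gripper_width: 0.0006
time_s: 3.43
tcp_pos: [0.4188, -0.0857, 0.2985]
eef_rot: [178.6, 1.9, -89.9]
contact_force: [1.3, 0.4, 0.4]
gripper_width: 0.0005
```

```bash
python3 -m inch '[{"x":-1,"y":0,"z":0,"yaw":0},{"x":-1,"y":0,"z":0,"yaw":0},{"x":-1,"y":0,"z":0,"yaw":0},{"x":-1,"y":0,"z":0,"yaw":0},{"x":-1,"y":0,"z":0,"yaw":0}]'
python3 -m inch '[{"x":-1,"y":0,"z":0,"yaw":0},{"x":-1,"y":0,"z":0,"yaw":0},{"x":-1,"y":0,"z":0,"yaw":0},{"x":-1,"y":0,"z":0,"yaw":0},{"x":-0.6,"y":0,"z":0,"yaw":0}]'
python3 -m inch '[{"x":0,"y":0,"z":0,"yaw":0}]'
```

```text
time_s: 3.85
tcp_pos: [0.4159, 0.0453, 0.3024]
eef_rot: [178.6, 2.0, -89.9]
contact_force: [0.9, -0.5, 0.1]
gripper_width: 0.0004
time_s: 4.27
tcp_pos: [0.4131, 0.167, 0.3061]
eef_rot: [178.5, 2.0, -89.8]
contact_force: [0.3, -0.7, -0.1]
gripper_width: 0.0003
time_s: 4.35
tcp_pos: [0.4129, 0.1692, 0.3057]
eef_rot: [178.5, 2.0, -89.7]
contact_force: [-0.0, -0.0, 0.2]
gripper_width: 0.0004
```

```bash
python3 -m inch '[{"x":0,"y":0,"z":1,"yaw":0},{"x":0,"y":0,"z":1,"yaw":0},{"x":0,"y":0,"z":1,"yaw":0},{"x":0,"y":0,"z":1,"yaw":0},{"x":0,"y":0,"z":0.8,"yaw":0}]'
python3 -m inch '[{"x":0.2,"y":-0.6,"z":0,"yaw":0},{"x":0.3,"y":-0.6,"z":0,"yaw":0},{"x":0.3,"y":-0.6,"z":0,"yaw":0},{"x":0.3,"y":-0.2,"z":0,"yaw":0},{"x":0,"y":0,"z":0,"yaw":0}]'
```

```text
time_s: 4.77
tcp_pos: [0.4114, 0.175, 0.1858]
eef_rot: [178.9, 2.4, -89.5]
contact_force: [0.4, 0.6, 0.2]
gripper_width: 0.0002
time_s: 5.18
tcp_pos: [0.4587, 0.1423, 0.1764]
eef_rot: [178.3, 2.0, -89.5]
contact_force: [-0.7, 0.3, 0.7]
gripper_width: 0.0005
```

```bash
python3 -m inch '[{"x":0.5,"y":0,"z":-0.1,"yaw":0},{"x":0.5,"y":0,"z":-0.1,"yaw":0},{"x":0.5,"y":0,"z":0,"yaw":0},{"x":0.5,"y":0.1,"z":0,"yaw":0},{"x":0.5,"y":0.1,"z":0,"yaw":0}]'
python3 -m inch '[{"x":0.5,"y":0.05,"z":0,"yaw":0},{"x":0.5,"y":0.05,"z":0,"yaw":0},{"x":0.5,"y":0,"z":0,"yaw":0},{"x":0.5,"y":0,"z":0,"yaw":0},{"x":0.5,"y":0,"z":0,"yaw":0}]'
```

```text
time_s: 5.6
tcp_pos: [0.4528, 0.0769, 0.1792]
eef_rot: [178.2, 2.1, -89.5]
contact_force: [1.2, 1.1, -0.2]
gripper_width: 0.0004
time_s: 6.02
tcp_pos: [0.4494, 0.008, 0.1788]
eef_rot: [178.6, 2.2, -89.5]
contact_force: [0.1, 1.9, -0.2]
gripper_width: 0.0006
```

```bash
python3 -m inch '[{"x":0.5,"y":-0.05,"z":0,"yaw":0},{"x":0.5,"y":-0.1,"z":0,"yaw":0},{"x":0.5,"y":-0.1,"z":0,"yaw":0},{"x":0.5,"y":-0.15,"z":0,"yaw":0},{"x":0.5,"y":-0.2,"z":0,"yaw":0}]'
python3 -m inch '[{"x":0.5,"y":-0.2,"z":0,"yaw":0},{"x":0.5,"y":-0.2,"z":0,"yaw":0},{"x":0.5,"y":-0.25,"z":0,"yaw":0},{"x":0.4,"y":-0.3,"z":0,"yaw":0},{"x":0,"y":0,"z":0,"yaw":0}]'
python3 - <<'E'
from h import *
state();cap("top","top1")
E
```

```text
time_s: 6.43
tcp_pos: [0.4627, -0.0611, 0.1778]
eef_rot: [178.9, 2.3, -89.5]
contact_force: [0.3, 2.2, 0.8]
gripper_width: 0.0003
time_s: 6.85
tcp_pos: [0.4842, -0.1162, 0.1763]
eef_rot: [179.0, 2.3, -89.6]
contact_force: [0.4, -0.5, -0.1]
gripper_width: 0.0006
6.85 [ 0.4842 -0.1162  0.1763] [179.    2.3 -89.6] [ 0.4 -0.5 -0.1] 0.0006
```

View pics/top1.png

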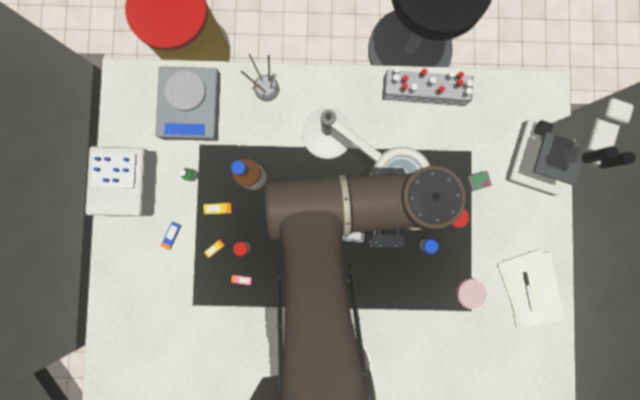

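```bash
python3 -m inch '[{"x":0.4,"y":-0.3,"z":0,"yaw":0},{"x":0.4,"y":-0.3,"z":0,"yaw":0},{"x":0.4,"y":-0.35,"z":0,"yaw":0},{"x":0.3,"y":-0.35,"z":0,"yaw":0},{"x":0,"y":0,"z":0,"yaw":0}]'
python3 - <<'E'
from h import *
p,d=cap("scene","scene1");P=cloud("scene",d)
q=P[(P[...,2]>.188)&(P[...,2]<.2)&(P[...,0]>.5)&(P[...,0]<.72)&(P[...,1]<-.1)&(P[...,1]>-.32)]
print(len(q),q.min(0) if len(q) else 0,q.max(0) if len(q) else 0)
E
```

```text
time_s: 7.32
tcp_pos: [0.5147, -0.1558, 0.1747]
eef_rot: [178.9, 2.3, -89.7]
contact_force: [0.7, 0.1, -0.2]
gripper_width: 0.0005
780 [ 0.5139534  -0.26990977  0.18803829] [ 0.69251278 -0.10087854  0.19970621]
```

View pics/scene1.png

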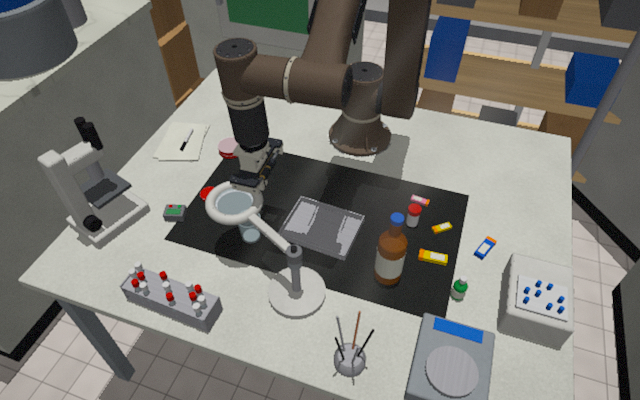

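Run:
```python
from h import *
H=np.array([.7193,.0273])
for uv,z in(((235.5,203.5),.19),):
    q=ray("scene",uv,z)[:2];v=H-q;print(q,np.linalg.norm(v),np.arctan2(v[1],v[0]))
h=ray("scene",(294,250),.212);print("hinge scene",h)
```

```text
[ 0.6221303  -0.18241359] 0.2311314392470284 1.1369004544396726
hinge scene [0.73130729 0.03392551 0.212     ]
```

```bash
python3 -m inch '[{"x":-0.4,"y":0.4,"z":-0.3,"yaw":0},{"x":-0.2,"y":0.4,"z":-1,"yaw":0},{"x":0,"y":0,"z":-1,"yaw":0},{"x":0,"y":0,"z":-1,"yaw":0},{"x":0,"y":0,"z":-0.4,"yaw":0}]'
python3 -m inch '[{"x":1,"y":0,"z":0,"yaw":0},{"x":1,"y":0,"z":0,"yaw":0},{"x":1,"y":0,"z":0,"yaw":0},{"x":1,"y":0,"z":0,"yaw":0},{"x":1,"y":0,"z":0,"yaw":0}]' 1
python3 -m inch '[{"x":1,"y":0.2,"z":0,"yaw":0},{"x":1,"y":0.2,"z":0,"yaw":0},{"x":1,"y":0,"z":0,"yaw":0},{"x":0.8,"y":0,"z":0,"yaw":0},{"x":0,"y":0,"z":0,"yaw":0}]'
python3 - <<'E'
from h import *
cap("top","top2");state()
E
```

```text
time_s: 7.78
tcp_pos: [0.4931, -0.1437, 0.2669]
eef_rot: [178.4, 2.3, -89.9]
contact_force: [-0.1, 0.5, -0.1]
gripper_width: 0.0004
time_s: 8.2
tcp_pos: [0.4964, -0.2683, 0.2668]
eef_rot: [179.0, 2.4, -89.4]
contact_force: [0.5, 0.3, 0.1]
gripper_width: 0.0284
time_s: 8.62
tcp_pos: [0.4864, -0.3705, 0.2603]
eef_rot: [178.9, 2.4, -89.5]
contact_force: [-0.1, -0.6, -0.5]
gripper_width: 0.0617
8.67 [ 0.4863 -0.3693  0.2602] [178.9   2.4 -89.5] [ 0.5 -0.1  0.2] 0.0655
```

View pics/top2.png

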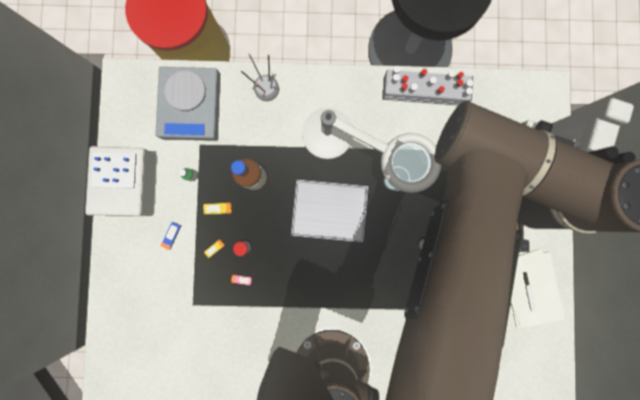

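```bash
python3 -m inch '[{"x":0.3,"y":0.35,"z":1,"yaw":0},{"x":0.3,"y":0.35,"z":1,"yaw":0},{"x":0,"y":0,"z":1,"yaw":0},{"x":0,"y":0,"z":1,"yaw":0},{"x":0,"y":0,"z":1,"yaw":0}]'
python3 -m inch '[{"x":0,"y":0,"z":1,"yaw":0},{"x":0,"y":0,"z":1,"yaw":0},{"x":0,"y":0,"z":0.4,"yaw":0},{"x":0,"y":0,"z":0,"yaw":0},{"x":0,"y":0,"z":0,"yaw":0}]'
python3 - <<'E'
from h import *
p=cv2.imread("pics/top2.png")
hsv=cv2.cvtColor(p,cv2.COLOR_BGR2HSV);m=cv2.inRange(hsv,(0,0,110),(180,60,255));m[:,:285]=0;m[:,376:]=0;m[:172]=0;m[250:]=0
c=max(comps(m,500),key=cv2.contourArea);rc=cv2.minAreaRect(c);b=cv2.boxPoints(rc);print(rc)
w=np.array([ray("top",q,.025)[:2] for q in b]);print(w.round(4),"tray ctr",w.mean(0),np.linalg.norm(w-np.roll(w,1,0),axis=1))
e=[(w[i]-w[i-1]) for i in range(4)];print([round(float(np.degrees(np.arctan2(v[1],v[0])))%90,1) for v in e])
L=ray("top",(410,164),.196);v=np.array([.7193,.0273])-L[:2];print("lens",L,np.linalg.norm(v),np.arctan2(v[1],v[0]))
E
```

```text
time_s: 9.08
tcp_pos: [0.4701, -0.379, 0.137]
eef_rot: [179.6, 2.1, -89.4]
contact_force: [0.1, 1.1, 0.0]
gripper_width: 0.0871
time_s: 9.5
tcp_pos: [0.4673, -0.3707, 0.0701]
eef_rot: [179.2, 2.3, -89.3]
contact_force: [0.7, 0.6, 0.4]
gripper_width: 0.0879
((329.38140869140625, 210.0982666015625), (73.08576965332031, 56.87560272216797), 5.355824947357178)
[[ 0.402   0.1323]
 [ 0.5756  0.1211]
 [ 0.56   -0.1031]
 [ 0.3864 -0.0898]] tray ctr [0.48100335 0.01514942] [0.22266654 0.1739281  0.22476022 0.17411605]
[86.0, 86.3, 86.0, 85.6]
lens [ 0.6027363  -0.19080315  0.196     ] 0.24729755196577966 1.0799754547833917
```

```bash
python3 -m inch '[{"x":0.4,"y":-0.05,"z":0.4,"yaw":0},{"x":0.35,"y":-0.05,"z":0.7,"yaw":0},{"x":0,"y":0,"z":0.6,"yaw":0},{"x":0,"y":0,"z":0.35,"yaw":0},{"x":0,"y":0,"z":0,"yaw":0}]'
```

```text
time_s: 9.92
tcp_pos: [0.4756, -0.3911, 0.0231]
eef_rot: [179.9, 2.0, -89.1]
contact_force: [-0.6, -0.5, -0.8]
gripper_width: 0.0875
```

```bash
python3 -m inch '[{"x":-0.15,"y":0.25,"z":0.15,"yaw":0},{"x":0,"y":0,"z":0.12,"yaw":0},{"x":0,"y":0,"z":0,"yaw":0}]'
python3 -m inch '[{"x":0,"y":0,"z":0,"yaw":0},{"x":0,"y":0,"z":0,"yaw":0},{"x":0,"y":0,"z":0,"yaw":0},{"x":0,"y":0,"z":0,"yaw":0},{"x":0,"y":0,"z":0,"yaw":0}]' -1 15
```

```text
time_s: 10.17
tcp_pos: [0.4699, -0.3879, 0.0181]
eef_rot: [-180.0, 1.9, -89.1]
contact_force: [0.4, 0.3, 0.1]
gripper_width: 0.0876
time_s: 10.58
tcp_pos: [0.4711, -0.3883, 0.0207]
eef_rot: [-179.8, 1.8, -89.0]
contact_force: [0.6, 0.4, 0.1]
gripper_width: 0.0596
```

```bash
python3 -m inch '[{"x":0,"y":0,"z":-0.2,"yaw":0},{"x":0,"y":0,"z":-0.6,"yaw":0},{"x":0,"y":0,"z":-1,"yaw":0},{"x":0,"y":0,"z":-1,"yaw":0},{"x":0,"y":0,"z":-1,"yaw":0}]'
python3 -m inch '[{"x":0,"y":0,"z":-1,"yaw":0},{"x":0,"y":0,"z":-1,"yaw":0},{"x":0,"y":0,"z":-1,"yaw":0},{"x":0,"y":0,"z":-1,"yaw":0},{"x":-0.5,"y":0,"z":-1,"yaw":0}]'
```

```text
time_s: 11.0
tcp_pos: [0.4671, -0.3893, 0.1136]
eef_rot: [179.6, 2.1, -89.1]
contact_force: [1.2, 0.1, -0.4]
gripper_width: 0.0593
time_s: 11.42
tcp_pos: [0.4664, -0.382, 0.247]
eef_rot: [179.6, 2.1, -89.2]
contact_force: [0.2, 0.8, 0.8]
gripper_width: 0.0593
```

```bash
python3 -m inch '[{"x":-1,"y":0,"z":-0.2,"yaw":0},{"x":-1,"y":0,"z":0,"yaw":0},{"x":-1,"y":0,"z":0,"yaw":0},{"x":-1,"y":0,"z":0,"yaw":0},{"x":-1,"y":0,"z":0,"yaw":0}]'
python3 -m inch '[{"x":-1,"y":0,"z":0,"yaw":0},{"x":-1,"y":0,"z":0,"yaw":0},{"x":-1,"y":0,"z":0,"yaw":0},{"x":-1,"y":0,"z":0,"yaw":0},{"x":-1,"y":0,"z":0,"yaw":0}]'
python3 -m inch '[{"x":-1,"y":-0.1,"z":0,"yaw":0},{"x":-1,"y":-0.1,"z":0,"yaw":0},{"x":-0.6,"y":0,"z":0,"yaw":0},{"x":0,"y":0,"z":0,"yaw":0}]'
```

```text
time_s: 11.83
tcp_pos: [0.4661, -0.2574, 0.2663]
eef_rot: [-179.8, 1.7, -89.4]
contact_force: [1.1, 0.5, -0.5]
gripper_width: 0.0592
time_s: 12.25
tcp_pos: [0.4629, -0.1267, 0.273]
eef_rot: [-179.6, 1.7, -89.5]
contact_force: [-0.2, 1.1, -0.1]
gripper_width: 0.0592
time_s: 12.58
tcp_pos: [0.4661, -0.0554, 0.2777]
eef_rot: [-179.4, 1.8, -89.3]
contact_force: [-0.2, -0.2, -0.5]
gripper_width: 0.0594
```

```bash
python3 -m inch '[{"x":-0.1,"y":-0.3,"z":1,"yaw":0},{"x":0,"y":-0.2,"z":1,"yaw":0},{"x":0,"y":0,"z":1,"yaw":0},{"x":0,"y":0,"z":1,"yaw":0},{"x":0,"y":0,"z":1,"yaw":0}]'
python3 -m inch '[{"x":0,"y":0,"z":1,"yaw":0},{"x":0,"y":0,"z":1,"yaw":0},{"x":0,"y":0,"z":1,"yaw":0},{"x":0,"y":0,"z":0.4,"yaw":0},{"x":0,"y":0,"z":0,"yaw":0}]'
```

```text
time_s: 13.0
tcp_pos: [0.4854, -0.0477, 0.158]
eef_rot: [-178.3, 1.9, -89.0]
contact_force: [0.6, 0.9, -0.5]
gripper_width: 0.0592
time_s: 13.42
tcp_pos: [0.4849, -0.0477, 0.0664]
eef_rot: [-178.6, 1.9, -89.1]
contact_force: [-0.1, -0.8, 0.7]
gripper_width: 0.0592
```

```bash
python3 -m inch '[{"x":0,"y":0.3,"z":0.5,"yaw":0},{"x":0,"y":0,"z":0.5,"yaw":0},{"x":0,"y":0,"z":0.4,"yaw":0},{"x":0,"y":0,"z":0,"yaw":0},{"x":0,"y":0,"z":0,"yaw":0}]'
```

```text
time_s: 13.83
tcp_pos: [0.4801, -0.0482, 0.0334]
eef_rot: [-178.5, 1.8, -89.1]
contact_force: [0.2, -0.3, 0.9]
gripper_width: 0.0591
```

```bash
python3 -m inch '[{"x":0,"y":0.15,"z":0.25,"yaw":0},{"x":0,"y":0,"z":0.2,"yaw":0},{"x":0,"y":0,"z":0,"yaw":0}]'
python3 - <<'E'
from h import *
state()
E
```

```text
time_s: 14.08
tcp_pos: [0.478, -0.048, 0.0242]
eef_rot: [-178.2, 1.9, -89.0]
contact_force: [-0.3, -0.1, 0.1]
gripper_width: 0.0593
14.08 [ 0.478  -0.048   0.0242] [-178.2    1.9  -89. ] [-0.3 -0.1  0.1] 0.0593
```

```bash
python3 -m inch '[{"x":0,"y":0,"z":0.08,"yaw":0},{"x":0,"y":0,"z":0,"yaw":0}]'
python3 -m inch '[{"x":0,"y":0,"z":0,"yaw":0},{"x":0,"y":0,"z":0,"yaw":0},{"x":0,"y":0,"z":0,"yaw":0}]' 0.6
python3 -m inch '[{"x":0,"y":0,"z":-0.3,"yaw":0},{"x":0,"y":0,"z":-1,"yaw":0},{"x":0,"y":0,"z":-1,"yaw":0},{"x":0,"y":0,"z":-1,"yaw":0},{"x":0,"y":0,"z":-1,"yaw":0}]'
python3 -m inch '[{"x":0,"y":0,"z":-1,"yaw":0},{"x":0,"y":0,"z":-1,"yaw":0},{"x":0,"y":0,"z":-1,"yaw":0},{"x":-0.3,"y":0,"z":-1,"yaw":0},{"x":-1,"y":0,"z":-1,"yaw":0}]'
```

```text
time_s: 14.25
tcp_pos: [0.4784, -0.0479, 0.0232]
eef_rot: [-178.2, 1.9, -89.0]
contact_force: [-0.3, -0.5, -0.8]
gripper_width: 0.0596
time_s: 14.5
tcp_pos: [0.4792, -0.0477, 0.0237]
eef_rot: [-178.1, 1.9, -89.0]
contact_force: [0.4, -0.1, 0.1]
gripper_width: 0.0691
time_s: 14.92
tcp_pos: [0.4717, -0.0523, 0.1313]
eef_rot: [-178.8, 1.8, -89.1]
contact_force: [1.0, 0.3, -0.6]
gripper_width: 0.0699
time_s: 15.33
tcp_pos: [0.4658, -0.0262, 0.2668]
eef_rot: [-178.7, 1.7, -89.2]
contact_force: [1.0, 0.5, -0.9]
gripper_width: 0.0704
```

```bash
python3 -m inch '[{"x":-1,"y":0,"z":-0.4,"yaw":0},{"x":-1,"y":0,"z":-0.2,"yaw":0},{"x":-1,"y":0,"z":0,"yaw":0},{"x":-1,"y":0,"z":0,"yaw":0},{"x":-1,"y":0,"z":0,"yaw":0}]'
python3 -m inch '[{"x":-1,"y":0,"z":0,"yaw":0},{"x":-1,"y":0,"z":0,"yaw":0},{"x":-1,"y":0,"z":0,"yaw":0},{"x":-1,"y":0,"z":0,"yaw":0},{"x":-1,"y":0,"z":0,"yaw":0}]'
python3 -m inch '[{"x":-1,"y":-0.1,"z":0,"yaw":0},{"x":-1,"y":-0.1,"z":0,"yaw":0},{"x":-1,"y":-0.1,"z":0,"yaw":0},{"x":-0.6,"y":-0.1,"z":0,"yaw":0},{"x":0,"y":0,"z":0,"yaw":0}]'
```

```text
time_s: 15.75
tcp_pos: [0.4646, 0.1016, 0.2988]
eef_rot: [-177.8, 2.1, -89.4]
contact_force: [0.5, -0.7, 0.4]
gripper_width: 0.0704
time_s: 16.17
tcp_pos: [0.4608, 0.2317, 0.308]
eef_rot: [-177.6, 2.2, -89.4]
contact_force: [0.1, 0.3, 0.1]
gripper_width: 0.0702
time_s: 16.58
tcp_pos: [0.468, 0.3289, 0.3149]
eef_rot: [-177.5, 2.3, -89.2]
contact_force: [0.1, 0.9, 0.3]
gripper_width: 0.0701
```

```bash
python3 -m inch '[{"x":-0.6,"y":-0.2,"z":0.5,"yaw":0},{"x":-0.6,"y":-0.2,"z":1,"yaw":0},{"x":0,"y":0,"z":1,"yaw":0},{"x":0,"y":0,"z":1,"yaw":0},{"x":0,"y":0,"z":1,"yaw":0}]'
python3 -m inch '[{"x":0,"y":0,"z":1,"yaw":0},{"x":0,"y":0,"z":1,"yaw":0},{"x":0,"y":0,"z":1,"yaw":0},{"x":0,"y":0,"z":0.8,"yaw":0},{"x":0,"y":0,"z":0,"yaw":0}]'
python3 - <<'E'
from h import *
p,d=cap("top","top3");q,_=cap("scene","scene3");state()
for n,im in(("top",p),("scene",q)):
    m=mask(im,(8,110,110),(34,255,255))
    for c in comps(m,60): rc=cv2.minAreaRect(c);print(n,rc,ray(n,rc[0],.016))
    for c in comps(red(im),60): rc=cv2.minAreaRect(c);print(n,"red",rc,ray(n,rc[0],.02))
a=cv2.resize(p[140:300,170:410],None,fx=1.65,fy=1.65);b=cv2.resize(q[130:290,150:480],None,fx=1.2,fy=1.2)
W=max(a.shape[1],b.shape[1]);f=lambda x:np.pad(x,((0,0),(0,W-x.shape[1]),(0,0)))
cv2.imwrite("pics/mix3.png",np.vstack([f(a),f(b)])[:,:,::-1])
E
```

```text
time_s: 17.0
tcp_pos: [0.4855, 0.3661, 0.2097]
eef_rot: [-177.0, 2.8, -89.1]
contact_force: [0.7, 0.3, -0.2]
gripper_width: 0.0703
time_s: 17.42
tcp_pos: [0.4887, 0.3647, 0.1079]
eef_rot: [-177.3, 2.5, -89.3]
contact_force: [-0.3, -0.5, -0.6]
gripper_width: 0.0699
17.52 [0.4902 0.3664 0.1117] [-177.     2.7  -89.2] [-0.6 -0.1  0.4] 0.0698
top ((215.75003051757812, 247.25003051757812), (8.485280990600586, 17.677669525146484), 45.0) [0.35911581 0.35965371 0.016     ]
top ((222.11476135253906, 207.76231384277344), (9.868395805358887, 17.111255645751953), 84.80557250976562) [0.48015779 0.34514041 0.016     ]
top ((247.03843688964844, 173.19229125976562), (21.355958938598633, 25.793560028076172), 33.6900634765625) [0.58892728 0.27256388 0.016     ]
top ((193.53367614746094, 49.636627197265625), (48.815860748291016, 67.41661071777344), 57.7243537902832) [0.97639205 0.45512146 0.016     ]
top red ((239.5, 248.0), (14.0, 13.0), 90.0) [0.35880631 0.28632655 0.02      ]
top red ((348.5, 211.0), (16.0, 15.0), 90.0) [ 0.47934625 -0.0437078   0.02      ]
top red ((166.0, 23.5), (47.0, 80.0), 90.0) [1.05663542 0.54394412 0.02      ]
scene ((432.7039794921875, 256.12799072265625), (27.906131744384766, 11.806440353393555), 10.30484676361084) [0.48247773 0.36217517 0.016     ]
scene ((392.85400390625, 243.69029235839844), (26.008930206298828, 14.700699806213379), 3.814074993133545) [0.47636769 0.24194167 0.016     ]
scene ((171.82000732421875, 33.260013580322266), (7.800000190734863, 34.20000076293945), 53.13010025024414) [-0.43465065 -1.0807729   0.016     ]
scene red ((303.5, 221.0), (16.0, 17.0), 90.0) [ 0.48489958 -0.04065888  0.02      ]
scene red ((414.5, 209.0), (12.0, 13.0), 90.0) [0.32077316 0.27448481 0.02      ]
```

View pics/mix3.png

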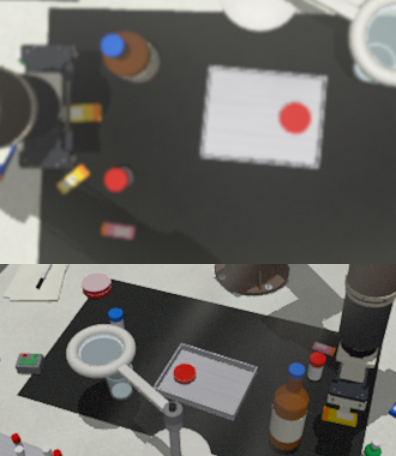

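```bash
python3 -m inch '[{"x":0.15,"y":0.3,"z":0.8,"yaw":0},{"x":0.15,"y":0.2,"z":0.8,"yaw":0},{"x":0,"y":0,"z":0.8,"yaw":0},{"x":0,"y":0,"z":0.7,"yaw":0},{"x":0,"y":0,"z":0,"yaw":0}]'
```

```text
time_s: 17.93
tcp_pos: [0.4873, 0.3675, 0.0441]
eef_rot: [-176.3, 3.5, -89.1]
contact_force: [0.0, -0.5, 0.5]
gripper_width: 0.0706
```

```bash
python3 -m inch '[{"x":0.3,"y":0.3,"z":0.3,"yaw":0},{"x":0.1,"y":0.1,"z":0.4,"yaw":0},{"x":0,"y":0,"z":0.3,"yaw":0}]'
```

```text
time_s: 18.18
tcp_pos: [0.4823, 0.3624, 0.0245]
eef_rot: [-175.9, 4.0, -89.0]
contact_force: [-0.2, -1.0, 0.1]
gripper_width: 0.0705
```

```bash
python3 -m inch '[{"x":0.1,"y":0.1,"z":0.35,"yaw":0},{"x":0,"y":0,"z":0.1,"yaw":0}]'
python3 -m inch '[{"x":0,"y":0,"z":0.05,"yaw":0},{"x":0,"y":0,"z":0.05,"yaw":0},{"x":0,"y":0,"z":0.05,"yaw":0},{"x":0,"y":0,"z":0.05,"yaw":0},{"x":0,"y":0,"z":0.05,"yaw":0}]' -1 20
```

```text
time_s: 18.35
tcp_pos: [0.4814, 0.3615, 0.0142]
eef_rot: [-175.8, 4.1, -89.0]
contact_force: [-13.1, -5.6, 22.6]
gripper_width: 0.07
time_s: 18.77
tcp_pos: [0.4784, 0.3626, 0.0133]
eef_rot: [-176.0, 4.0, -88.9]
contact_force: [-7.8, -1.7, 10.8]
gripper_width: 0.0425
```

```bash
python3 -m inch '[{"x":0,"y":0,"z":-0.1,"yaw":0},{"x":0,"y":0,"z":0,"yaw":0},{"x":0,"y":0,"z":0,"yaw":0}]'
```

```text
time_s: 19.02
tcp_pos: [0.4787, 0.3637, 0.0172]
eef_rot: [-175.9, 4.1, -88.9]
contact_force: [-0.5, 0.4, -0.0]
gripper_width: 0.0297
```

```bash
python3 -m inch '[{"x":0,"y":0,"z":-0.3,"yaw":0},{"x":0,"y":0,"z":-1,"yaw":0},{"x":0,"y":0,"z":-1,"yaw":0},{"x":0,"y":0,"z":-1,"yaw":0},{"x":0,"y":0,"z":-1,"yaw":0}]'
python3 -m inch '[{"x":0,"y":0,"z":-1,"yaw":0},{"x":0,"y":0,"z":-1,"yaw":0},{"x":0,"y":0,"z":-1,"yaw":0},{"x":0,"y":0,"z":-1,"yaw":0},{"x":0,"y":0,"z":-1,"yaw":0}]'
python3 -m inch '[{"x":0,"y":0.3,"z":-1,"yaw":0},{"x":0,"y":0.3,"z":-0.3,"yaw":0},{"x":0.5,"y":0,"z":0,"yaw":0},{"x":1,"y":0,"z":0,"yaw":0},{"x":1,"y":0,"z":0,"yaw":0}]'
```

```text
time_s: 19.43
tcp_pos: [0.4694, 0.3525, 0.1225]
eef_rot: [-176.4, 3.5, -89.0]
contact_force: [0.3, 0.9, -0.4]
gripper_width: 0.0302
time_s: 19.85
tcp_pos: [0.4607, 0.3425, 0.2556]
eef_rot: [-176.3, 3.5, -89.0]
contact_force: [0.3, 0.4, -0.8]
gripper_width: 0.0305
time_s: 20.27
tcp_pos: [0.4455, 0.2791, 0.2926]
eef_rot: [-175.9, 4.0, -88.8]
contact_force: [0.5, 0.1, -0.5]
gripper_width: 0.0302
```

```bash
python3 -m inch '[{"x":1,"y":0,"z":0,"yaw":0},{"x":1,"y":0,"z":0,"yaw":0},{"x":1,"y":0,"z":0,"yaw":0},{"x":1,"y":0,"z":0,"yaw":0},{"x":1,"y":-0.5,"z":0,"yaw":0}]'
python3 -m inch '[{"x":1,"y":-0.7,"z":0,"yaw":0},{"x":1,"y":-0.7,"z":0,"yaw":0},{"x":0.7,"y":-0.5,"z":0,"yaw":0}]'
python3 -m inch '[{"x":0,"y":0,"z":1,"yaw":0},{"x":0,"y":0,"z":1,"yaw":0},{"x":0,"y":0,"z":1,"yaw":0},{"x":0,"y":0,"z":1,"yaw":0},{"x":0,"y":0,"z":1,"yaw":0}]'
```

```text
time_s: 20.68
tcp_pos: [0.4563, 0.1454, 0.2815]
eef_rot: [-176.1, 3.9, -88.7]
contact_force: [-0.0, -0.3, -1.0]
gripper_width: 0.0302
time_s: 20.93
tcp_pos: [0.5037, 0.0726, 0.2789]
eef_rot: [-176.1, 4.0, -88.6]
contact_force: [-0.0, 0.1, -0.5]
gripper_width: 0.0303
time_s: 21.35
tcp_pos: [0.5154, 0.0734, 0.1532]
eef_rot: [-175.7, 4.0, -89.0]
contact_force: [0.5, 0.1, -0.6]
gripper_width: 0.0301
```

```bash
python3 -m inch '[{"x":0.4,"y":0.4,"z":1,"yaw":0},{"x":0.3,"y":0.35,"z":1,"yaw":0},{"x":0,"y":0,"z":1,"yaw":0},{"x":0,"y":0,"z":0.9,"yaw":0},{"x":0,"y":0,"z":0,"yaw":0}]'
```

```text
time_s: 21.77
tcp_pos: [0.4966, 0.0564, 0.0426]
eef_rot: [-176.3, 3.8, -89.3]
contact_force: [-0.7, -0.2, 0.0]
gripper_width: 0.0302
```

```bash
python3 -m inch '[{"x":-0.15,"y":-0.3,"z":0.3,"yaw":0},{"x":0,"y":0,"z":0.3,"yaw":0},{"x":0,"y":0,"z":0.1,"yaw":0},{"x":0,"y":0,"z":0,"yaw":0}]'
```

```text
time_s: 22.1
tcp_pos: [0.5035, 0.0594, 0.0254]
eef_rot: [-176.5, 3.7, -89.3]
contact_force: [0.2, -0.1, 0.2]
gripper_width: 0.0302
```

```bash
python3 -m inch '[{"x":0,"y":0,"z":0.15,"yaw":0},{"x":0,"y":0,"z":0,"yaw":0}]'
python3 -m inch '[{"x":0,"y":0,"z":0,"yaw":0},{"x":0,"y":0,"z":0,"yaw":0},{"x":0,"y":0,"z":0,"yaw":0}]' 0.02
python3 -m inch '[{"x":0,"y":0,"z":-0.6,"yaw":0},{"x":0,"y":0,"z":-1,"yaw":0},{"x":0,"y":0,"z":-1,"yaw":0},{"x":0,"y":0,"z":-1,"yaw":0},{"x":0,"y":0,"z":-1,"yaw":0}]'
python3 -m inch '[{"x":0,"y":0,"z":-1,"yaw":0},{"x":0,"y":0,"z":-1,"yaw":0},{"x":0,"y":0,"z":-1,"yaw":0},{"x":0,"y":0.6,"z":-1,"yaw":0},{"x":-0.5,"y":1,"z":-0.5,"yaw":0}]'
```

```text
time_s: 22.27
tcp_pos: [0.504, 0.0596, 0.0228]
eef_rot: [-176.4, 3.7, -89.3]
contact_force: [0.6, 0.3, 0.5]
gripper_width: 0.03
time_s: 22.52
tcp_pos: [0.5045, 0.0598, 0.0244]
eef_rot: [-176.3, 3.8, -89.2]
contact_force: [-0.4, -0.5, -0.7]
gripper_width: 0.0431
time_s: 22.93
tcp_pos: [0.4936, 0.0507, 0.1388]
eef_rot: [-176.8, 3.5, -89.3]
contact_force: [1.4, 0.1, -0.6]
gripper_width: 0.0447
time_s: 23.35
tcp_pos: [0.4488, 0.0546, 0.2592]
eef_rot: [-176.5, 3.6, -89.4]
contact_force: [-0.0, 0.8, 1.4]
gripper_width: 0.0448
```

```bash
python3 -m inch '[{"x":-1,"y":0.8,"z":-0.3,"yaw":0},{"x":-1,"y":0.8,"z":-0.3,"yaw":0},{"x":-1,"y":0.6,"z":0,"yaw":0},{"x":-1,"y":0.3,"z":0,"yaw":0},{"x":-1,"y":0.2,"z":0,"yaw":0}]' 0.7
python3 -m inch '[{"x":-1,"y":0,"z":0,"yaw":0},{"x":-1,"y":0,"z":0,"yaw":0},{"x":-0.5,"y":0,"z":0,"yaw":0},{"x":0,"y":0,"z":0,"yaw":0}]'
```

```text
time_s: 23.77
tcp_pos: [0.3745, 0.1785, 0.2857]
eef_rot: [-175.9, 4.2, -89.7]
contact_force: [1.0, -0.4, 0.5]
gripper_width: 0.0713
time_s: 24.1
tcp_pos: [0.3714, 0.2468, 0.2933]
eef_rot: [-175.7, 4.5, -89.4]
contact_force: [-0.1, -0.5, -0.1]
gripper_width: 0.0742
```

```bash
python3 -m inch '[{"x":-0.2,"y":0.6,"z":1,"yaw":0},{"x":-0.2,"y":0.5,"z":1,"yaw":0},{"x":0,"y":0,"z":1,"yaw":0},{"x":0,"y":0,"z":1,"yaw":0},{"x":0,"y":0,"z":1,"yaw":0}]'
python3 -m inch '[{"x":0,"y":0,"z":1,"yaw":0},{"x":0,"y":0,"z":0.3,"yaw":0},{"x":0,"y":0,"z":0,"yaw":0}]'
```

```text
time_s: 24.52
tcp_pos: [0.3547, 0.2686, 0.1701]
eef_rot: [-175.2, 5.2, -89.2]
contact_force: [0.7, -0.1, 0.3]
gripper_width: 0.0747
time_s: 24.77
tcp_pos: [0.3563, 0.2669, 0.1325]
eef_rot: [-175.5, 4.8, -89.4]
contact_force: [-0.4, 0.5, 0.4]
gripper_width: 0.0746
```

```bash
python3 -m inch '[{"x":-0.3,"y":0,"z":1,"yaw":0},{"x":0,"y":0,"z":1,"yaw":0},{"x":0,"y":0,"z":0.6,"yaw":0},{"x":0,"y":0,"z":0,"yaw":0}]'
```

```text
time_s: 25.1
tcp_pos: [0.3643, 0.2818, 0.0721]
eef_rot: [-175.2, 5.2, -89.4]
contact_force: [-0.2, -1.0, -0.9]
gripper_width: 0.0748
```

```bash
python3 -m inch '[{"x":0.25,"y":0.15,"z":0.5,"yaw":0},{"x":0,"y":0,"z":0,"yaw":0}]'
python3 -m inch '[{"x":0,"y":0,"z":0,"yaw":0},{"x":0,"y":0,"z":0,"yaw":0},{"x":0,"y":0,"z":0,"yaw":0},{"x":0,"y":0,"z":0,"yaw":0},{"x":0,"y":0,"z":0,"yaw":0}]' -1 15
python3 -m inch '[{"x":0,"y":0,"z":0,"yaw":0},{"x":0,"y":0,"z":0,"yaw":0}]'
```

```text
time_s: 25.27
tcp_pos: [0.3627, 0.2773, 0.061]
eef_rot: [-175.1, 5.2, -89.4]
contact_force: [-1.1, -0.9, -0.0]
gripper_width: 0.0748
time_s: 25.68
tcp_pos: [0.3652, 0.2806, 0.0678]
eef_rot: [-174.8, 5.6, -89.3]
contact_force: [-1.0, 0.5, -0.3]
gripper_width: 0.0466
time_s: 25.85
tcp_pos: [0.3654, 0.2811, 0.0687]
eef_rot: [-174.8, 5.7, -89.3]
contact_force: [0.3, -0.2, -1.1]
gripper_width: 0.0407
```

```bash
python3 -m inch '[{"x":0,"y":0,"z":-0.4,"yaw":0},{"x":0,"y":0,"z":-1,"yaw":0},{"x":0,"y":0,"z":-1,"yaw":0},{"x":0,"y":0,"z":-1,"yaw":0},{"x":0.3,"y":0,"z":-1,"yaw":0}]'
python3 -m inch '[{"x":0.8,"y":0,"z":-0.5,"yaw":0},{"x":0.8,"y":0,"z":0,"yaw":0},{"x":0.8,"y":0,"z":0,"yaw":0},{"x":0.8,"y":-0.1,"z":0,"yaw":0},{"x":0.8,"y":-0.3,"z":0,"yaw":0}]'
```

```text
time_s: 26.27
tcp_pos: [0.3533, 0.2593, 0.1752]
eef_rot: [-175.2, 5.0, -89.4]
contact_force: [0.2, 0.3, -0.4]
gripper_width: 0.0405
time_s: 26.68
tcp_pos: [0.3638, 0.1592, 0.1865]
eef_rot: [-174.8, 5.6, -89.0]
contact_force: [1.3, 0.2, -0.6]
gripper_width: 0.0405
```

```bash
python3 -m inch '[{"x":0.8,"y":-0.6,"z":0,"yaw":0},{"x":0.8,"y":-0.6,"z":0,"yaw":0},{"x":0.8,"y":-0.6,"z":0,"yaw":0},{"x":0.8,"y":-0.5,"z":0,"yaw":0},{"x":0.4,"y":0,"z":0,"yaw":0}]'
python3 -m inch '[{"x":0,"y":0,"z":0.8,"yaw":0},{"x":0,"y":0,"z":0.8,"yaw":0},{"x":0,"y":0,"z":0.5,"yaw":0}]'
```

```text
time_s: 27.1
tcp_pos: [0.424, 0.0644, 0.1834]
eef_rot: [-174.7, 5.7, -88.8]
contact_force: [-0.4, -0.0, -0.9]
gripper_width: 0.0406
time_s: 27.35
tcp_pos: [0.431, 0.0671, 0.1321]
eef_rot: [-174.5, 5.8, -89.1]
contact_force: [-0.3, 0.1, -0.9]
gripper_width: 0.0402
```

Run:
```python
from h import *
q,d=cap("scene","scene4");P=cloud("scene",d)
for nm,m in(("yel",mask(q,(8,110,110),(34,255,255))),("red",red(q))):
    for c in comps(m,40):
        rc=cv2.minAreaRect(c);w=ray("scene",rc[0],.02)
        mm=np.zeros(m.shape,np.uint8);cv2.drawContours(mm,[c],-1,255,-1);k=P[(mm>0)&(d>0)]
        if len(k) and 0.3<np.median(k[:,0])<.7: print(nm,np.round(rc[0]),np.round(rc[1]),w.round(3),"med",np.median(k,0).round(3),"z5-95",np.percentile(k[:,2],[5,95]).round(3),"y",np.percentile(k[:,1],[1,99]).round(3),"x",np.percentile(k[:,0],[1,99]).round(3))
```

```text
yel [392. 244.] [12. 23.] [0.481 0.242 0.02 ] med [0.599 0.255 0.169] z5-95 [0.158 0.182] y [0.225 0.281] x [0.587 0.611]
yel [332. 236.] [27. 10.] [0.512 0.061 0.02 ] med [0.515 0.047 0.017] z5-95 [0.007 0.022] y [0.017 0.1  ] x [0.49  0.524]
yel [442. 227.] [ 8. 19.] [0.365 0.367 0.02 ] med [0.364 0.359 0.009] z5-95 [-0.002  0.014] y [0.34  0.395] x [0.323 0.382]
red [304. 221.] [16. 17.] [ 0.485 -0.041  0.02 ] med [ 0.483 -0.041  0.018] z5-95 [0.011 0.022] y [-0.07  -0.015] x [0.454 0.51 ]
```

```bash
python3 -m inch '[{"x":0.1,"y":0,"z":0.7,"yaw":0},{"x":0.1,"y":0,"z":0.7,"yaw":0},{"x":0,"y":0,"z":0.5,"yaw":0},{"x":0,"y":0,"z":0.1,"yaw":0}]'
```

```text
time_s: 27.73
tcp_pos: [0.4346, 0.0667, 0.0791]
eef_rot: [-174.7, 5.7, -89.1]
contact_force: [-0.0, 0.2, -0.7]
gripper_width: 0.0404
```

```bash
python3 -m inch '[{"x":0,"y":0,"z":0.15,"yaw":0},{"x":0,"y":0,"z":0.1,"yaw":0},{"x":0,"y":0,"z":0,"yaw":0}]'
python3 - <<'E'
from h import *
q,d=cap("scene");cv2.imwrite("pics/s5.png",cv2.resize(q[150:270,260:420],None,fx=4,fy=4,interpolation=cv2.INTER_CUBIC)[:,:,::-1]);state()
E
```

```text
time_s: 27.98
tcp_pos: [0.4353, 0.0676, 0.0732]
eef_rot: [-174.7, 5.7, -89.1]
contact_force: [-0.3, 0.3, 0.2]
gripper_width: 0.0405
28.03 [0.4354 0.0676 0.0735] [-174.7    5.7  -89.1] [-0.1  0.4  0.5] 0.0406
```

View pics/s5.png

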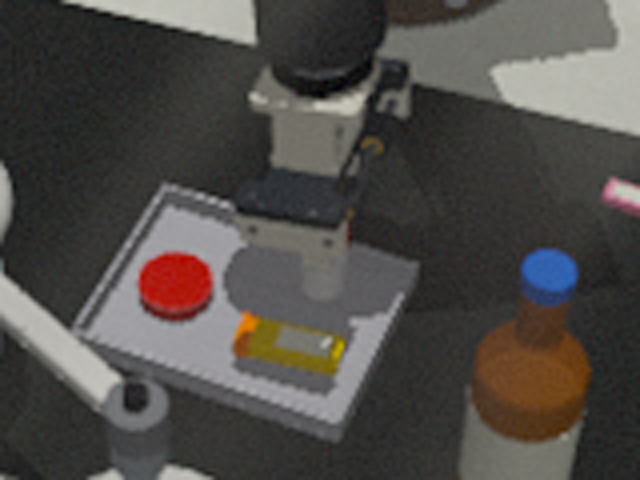

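The crop shows the dish (175,285) and case (290,345) flat in the tray. The jar (322,270) hangs almost upright just above the floor. I lower it the last bit and release.

```bash
python3 -m inch '[{"x":0,"y":0,"z":0.1,"yaw":0},{"x":0,"y":0,"z":0.05,"yaw":0}]'
python3 -m inch '[{"x":0,"y":0,"z":0,"yaw":0},{"x":0,"y":0,"z":0,"yaw":0},{"x":0,"y":0,"z":0,"yaw":0},{"x":0,"y":0,"z":0,"yaw":0}]' 0.5
python3 -m inch '[{"x":0,"y":0,"z":-0.6,"yaw":0},{"x":0,"y":0,"z":-1,"yaw":0},{"x":0,"y":0,"z":-1,"yaw":0},{"x":0,"y":0,"z":-1,"yaw":0},{"x":0,"y":0,"z":-1,"yaw":0}]'
```

```text
time_s: 28.2
tcp_pos: [0.4365, 0.0685, 0.0716]
eef_rot: [-174.6, 5.7, -89.0]
contact_force: [-8.1, 0.5, 18.5]
gripper_width: 0.0405
time_s: 28.53
tcp_pos: [0.4377, 0.0693, 0.0736]
eef_rot: [-174.3, 5.9, -88.9]
contact_force: [-0.2, -0.2, -0.6]
gripper_width: 0.0615
time_s: 28.95
tcp_pos: [0.4234, 0.0557, 0.1866]
eef_rot: [-174.9, 5.5, -89.0]
contact_force: [0.6, 0.4, -0.5]
gripper_width: 0.0655
```

```bash
python3 -m inch '[{"x":0,"y":0,"z":-1,"yaw":0},{"x":0,"y":0,"z":-1,"yaw":0},{"x":0,"y":0,"z":-1,"yaw":0},{"x":0.5,"y":-0.5,"z":-1,"yaw":0},{"x":1,"y":-1,"z":-0.3,"yaw":0}]' -1
python3 -m inch '[{"x":1,"y":-1,"z":0,"yaw":0},{"x":1,"y":-1,"z":0,"yaw":0},{"x":1,"y":-1,"z":0,"yaw":0},{"x":1,"y":-1,"z":0,"yaw":0},{"x":1,"y":-1,"z":0,"yaw":0}]'
```

```text
time_s: 29.37
tcp_pos: [0.4498, 0.0083, 0.3039]
eef_rot: [-174.4, 5.8, -88.7]
contact_force: [1.7, 1.4, 0.5]
gripper_width: 0.0377
time_s: 29.78
tcp_pos: [0.5835, -0.1198, 0.311]
eef_rot: [-173.5, 6.0, -88.3]
contact_force: [-0.5, 1.7, 0.6]
gripper_width: 0.0044
```

Run:
```python
from h import *
state();p,d=cap("scene","scene6");q,_=cap("top","top6")
a=cv2.resize(q[90:290,260:500],None,fx=1.6,fy=1.6);b=cv2.resize(p[140:280,180:420],None,fx=1.6,fy=1.6)
cv2.imwrite("pics/mix6.png",np.vstack([a,b])[:,:,::-1])
for c in comps(red(p),40):
    rc=cv2.minAreaRect(c)
    if 230<rc[0][0]<460 and rc[0][1]<270: print(rc,ray("scene",rc[0],.07),ray("scene",rc[0],.02))
```

```text
29.78 [ 0.5835 -0.1198  0.311 ] [-173.5    6.   -88.3] [-0.5  1.7  0.6] 0.0044
((303.5, 221.0), (16.0, 17.0), 90.0) [ 0.52439165 -0.02415432  0.07      ] [ 0.48489958 -0.04065888  0.02      ]
((340.61541748046875, 207.923095703125), (11.7669677734375, 12.159199714660645), 11.309932708740234) [0.43779004 0.06399035 0.07      ] [0.39419668 0.05166016 0.02      ]
```

View pics/mix6.png

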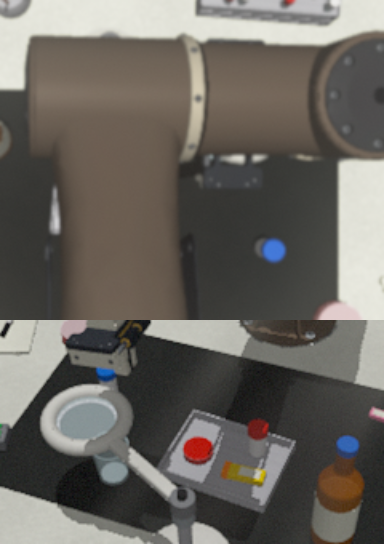

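Scene half: the jar (258,438), dish (198,450) and case (243,472) all stand or lie in the tray, and the lamp ring (87,422) is clear of it. Next I go round to the −y side of the ring to push it back.

```bash
python3 -m inch '[{"x":1,"y":-1,"z":0,"yaw":0},{"x":1,"y":-1,"z":0,"yaw":0},{"x":1,"y":-1,"z":0,"yaw":0},{"x":1,"y":-0.8,"z":0,"yaw":0},{"x":0.9,"y":-0.2,"z":0,"yaw":0}]'
```

```text
time_s: 30.3
tcp_pos: [0.6899, -0.2436, 0.3052]
eef_rot: [-173.8, 6.0, -88.4]
contact_force: [-1.0, -0.1, -0.8]
gripper_width: 0.0005
```

```bash
python3 -m inch '[{"x":1,"y":-0.1,"z":0.4,"yaw":0},{"x":0.2,"y":0,"z":1,"yaw":0},{"x":0,"y":0,"z":1,"yaw":0},{"x":0,"y":0,"z":1,"yaw":0}]'
python3 -m inch '[{"x":0,"y":0,"z":0.5,"yaw":0},{"x":0,"y":0,"z":0.2,"yaw":0}]'
```

```text
time_s: 30.63
tcp_pos: [0.7059, -0.2723, 0.2189]
eef_rot: [-173.4, 5.8, -88.6]
contact_force: [0.6, 0.3, -0.1]
gripper_width: 0.0006
time_s: 30.8
tcp_pos: [0.7057, -0.2694, 0.1943]
eef_rot: [-173.9, 6.0, -88.8]
contact_force: [-0.2, -0.2, -0.3]
gripper_width: 0.0
```

```bash
python3 -m inch '[{"x":-0.3,"y":0.2,"z":0.2,"yaw":0},{"x":-0.4,"y":0.4,"z":0.2,"yaw":0},{"x":-0.3,"y":0.5,"z":0,"yaw":0},{"x":-0.1,"y":0.3,"z":0,"yaw":0}]'
python3 -m inch '[{"x":0,"y":0.4,"z":0,"yaw":0},{"x":-0.1,"y":0.4,"z":0,"yaw":0},{"x":-0.1,"y":0.4,"z":0,"yaw":0}]'
```

```text
time_s: 31.13
tcp_pos: [0.6712, -0.241, 0.1808]
eef_rot: [-174.0, 5.9, -88.8]
contact_force: [1.7, -0.7, 1.2]
gripper_width: 0.0008
time_s: 31.38
tcp_pos: [0.6423, -0.2356, 0.181]
eef_rot: [-173.7, 5.8, -88.6]
contact_force: [1.8, -0.6, -0.6]
gripper_width: 0.0006
```

```bash
python3 -m inch '[{"x":-0.15,"y":0.45,"z":0,"yaw":0},{"x":-0.2,"y":0.45,"z":0,"yaw":0},{"x":-0.25,"y":0.45,"z":0,"yaw":0},{"x":-0.25,"y":0.45,"z":0,"yaw":0},{"x":-0.25,"y":0.45,"z":0,"yaw":0}]'
python3 -m inch '[{"x":-0.3,"y":0.4,"z":0,"yaw":0},{"x":-0.35,"y":0.35,"z":0,"yaw":0},{"x":-0.35,"y":0.35,"z":0,"yaw":0},{"x":-0.4,"y":0.3,"z":0,"yaw":0}]'
```

```text
time_s: 31.8
tcp_pos: [0.5866, -0.209, 0.1824]
eef_rot: [-173.1, 5.6, -88.6]
contact_force: [1.9, -1.2, -1.0]
gripper_width: 0.0003
time_s: 32.13
tcp_pos: [0.5493, -0.1751, 0.1851]
eef_rot: [-172.8, 5.5, -88.5]
contact_force: [-0.9, -2.3, -1.3]
gripper_width: 0.0003
```

```bash
python3 -m inch '[{"x":-0.4,"y":0.4,"z":0.1,"yaw":0},{"x":-0.4,"y":0.4,"z":0.05,"yaw":0},{"x":-0.4,"y":0.35,"z":0,"yaw":0},{"x":-0.4,"y":0.35,"z":0,"yaw":0},{"x":-0.4,"y":0.3,"z":0,"yaw":0}]'
python3 - <<'E'
from h import *
state();p,d=cap("scene","scene7");P=cloud("scene",d)
H=ray("scene",(294,250),.212);print(H)
m=((P[...,2]>.186)&(P[...,2]<.203)&(P[...,0]>.35)&(P[...,0]<.72)&(abs(P[...,1])<.25)&(p.min(-1)>130)).astype(np.uint8)
pts=np.argwhere(m);q=P[m>0];print(len(q),q.min(0),q.max(0))
cv2.imwrite("pics/s7.png",cv2.resize(p[130:290,180:420],None,fx=3,fy=3,interpolation=cv2.INTER_CUBIC)[:,:,::-1])
E
```

```text
time_s: 32.55
tcp_pos: [0.5038, -0.1233, 0.1849]
eef_rot: [-172.3, 5.4, -88.5]
contact_force: [0.7, -0.9, -0.4]
gripper_width: 0.0005
32.55 [ 0.5038 -0.1233  0.1849] [-172.3    5.4  -88.5] [ 0.7 -0.9 -0.4] 0.0005
[0.73130729 0.03392551 0.212     ]
847 [ 0.40551319 -0.0887574   0.18602005] [0.7036121  0.03334512 0.1983195 ]
```

View pics/s7.png

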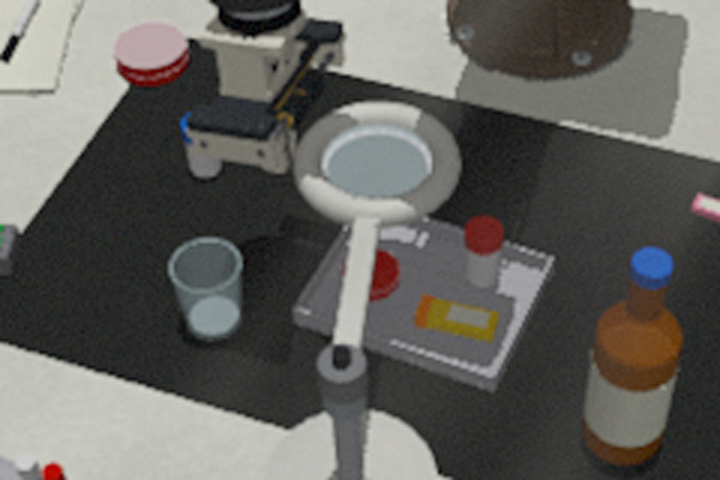

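```bash
cat > lens.py <<'E'
from h import *
import sys
f=lambda u,v,z:ray("scene",(u/3+180,v/3+130),z)[:2]
T=(f(298,310,.025)+f(553,260,.025))/2;H=f(342,355,.212);L=f(378,161,.190)
print("scene: tray",T,"hinge",H,"lens",L,np.linalg.norm(L-H))
a=lambda q,H:np.arctan2(H[1]-q[1],H[0]-q[0])
print("scene ang lens",a(L,H),"target",a(T,H),"| top target",a((.480,.0148),(.7193,.0273)))
E
python3 lens.py
```

```text
scene: tray [0.48415233 0.02161559] hinge [0.72657514 0.03205137] lens [ 0.48649937 -0.02739263] 0.24732561926081836
scene ang lens 0.24272342593157217 target 0.043021300705409604 | top target 0.05218825552512031
```

```bash
python3 -m inch '[{"x":-0.4,"y":0.3,"z":0,"yaw":0},{"x":-0.4,"y":0.25,"z":0,"yaw":0},{"x":-0.4,"y":0.2,"z":0,"yaw":0},{"x":-0.2,"y":0.1,"z":0,"yaw":0},{"x":0,"y":0,"z":0,"yaw":0}]'
python3 - <<'E'
from h import *
state();p,d=cap("scene","scene8");q,_=cap("top","top8")
# glass outline in scene: compare with start picture too
for nm in("scene0","scene7","scene8"):
    im=cv2.imread(f"pics/{nm}.png")
    hsv=cv2.cvtColor(im,cv2.COLOR_BGR2HSV)
    m=cv2.inRange(hsv,(85,18,90),(110,90,230));m[:150]=0;m[240:]=0;m[:,280:][:, :100]=m[:,280:][:, :100];m[:,:275]=0;m[:,400:]=0
    for c in comps(m,150):
        e=cv2.fitEllipse(c);L=ray("scene",e[0],.182)
        H=np.array([.7266,.0321]);print(nm,np.round(e[0],1),np.round(e[1],1),L.round(4),"r",np.linalg.norm(L[:2]-H).round(4),"ang",np.arctan2(H[1]-L[1],H[0]-L[0]).round(4))
E
```

```text
time_s: 33.02
tcp_pos: [0.4804, -0.0851, 0.1889]
eef_rot: [-171.9, 5.4, -88.3]
contact_force: [1.4, 0.6, -0.4]
gripper_width: 0.0007
33.02 [ 0.4804 -0.0851  0.1889] [-171.9    5.4  -88.3] [ 1.4  0.6 -0.4] 0.0007
scene0 [333.1 190.2] [20.1 32.2] [0.4781 0.0509 0.182 ] r 0.2492 ang -0.0755
scene7 [305.3 185.2] [19.5 32. ] [ 0.4855 -0.0301  0.182 ] r 0.249 ang 0.2527
scene8 [319.1 186.8] [19.2 32.1] [0.4784 0.0091 0.182 ] r 0.2492 ang 0.0926
```

```bash
python3 -m inch '[{"x":-0.2,"y":0.08,"z":0.1,"yaw":0},{"x":-0.15,"y":0.06,"z":0,"yaw":0}]'
cat > lens2.py <<'E'
from h import *
state();p,d=cap("scene","sceneL")
m=mask(p,(70,18,90),(95,90,230))
m=cv2.inRange(cv2.cvtColor(cv2.imread("pics/sceneL.png"),cv2.COLOR_BGR2HSV),(85,18,90),(110,90,230));m[:150]=0;m[240:]=0;m[:,:275]=0;m[:,400:]=0
for c in comps(m,150):
    e=cv2.fitEllipse(c);L=ray("scene",e[0],.182);H=np.array([.7266,.0321]);print(np.round(e[0],1),L.round(4),np.linalg.norm(L[:2]-H).round(4),np.arctan2(H[1]-L[1],H[0]-L[0]).round(4))
E
python3 lens2.py
```

```text
time_s: 33.28
tcp_pos: [0.4784, -0.0773, 0.1867]
eef_rot: [-171.9, 5.4, -88.4]
contact_force: [0.4, -2.1, -1.1]
gripper_width: 0.0003
33.28 [ 0.4784 -0.0773  0.1867] [-171.9    5.4  -88.4] [ 0.4 -2.1 -1.1] 0.0003
[321.5 187.2] [0.4779 0.0162 0.182 ] 0.2492 0.0637
```

```bash
python3 -m inch '[{"x":-0.12,"y":0.04,"z":0,"yaw":0},{"x":0,"y":0,"z":0,"yaw":0}]'
python3 lens2.py
```

```text
time_s: 33.5
tcp_pos: [0.4769, -0.0738, 0.1867]
eef_rot: [-171.9, 5.4, -88.4]
contact_force: [0.5, 0.2, 0.0]
gripper_width: 0.0004
33.5 [ 0.4769 -0.0738  0.1867] [-171.9    5.4  -88.4] [0.5 0.2 0. ] 0.0004
[322.9 187.5] [0.4777 0.0204 0.182 ] 0.2491 0.0468
```

```bash
python3 -m inch '[{"x":0.6,"y":0,"z":0,"yaw":0},{"x":1,"y":0,"z":-0.2,"yaw":0},{"x":0.6,"y":0,"z":-1,"yaw":0},{"x":0.6,"y":0,"z":-1,"yaw":0},{"x":0.6,"y":0,"z":-1,"yaw":0}]'
python3 -m inch '[{"x":1,"y":0,"z":-0.6,"yaw":0},{"x":1,"y":0,"z":0,"yaw":0},{"x":1,"y":0,"z":0,"yaw":0},{"x":1,"y":0,"z":0,"yaw":0},{"x":1,"y":0,"z":0,"yaw":0}]'
python3 -m inch '[{"x":1,"y":0,"z":0,"yaw":0},{"x":1,"y":0,"z":0,"yaw":0},{"x":1,"y":0,"z":0,"yaw":0},{"x":0.6,"y":0,"z":0,"yaw":0},{"x":0,"y":0,"z":0,"yaw":0}]'
python3 lens2.py
python3 - <<'E'
from h import *
q,_=cap("top","top9");p=cv2.imread("pics/sceneL.png")
a=cv2.resize(q[90:290,180:480],None,fx=2,fy=2,interpolation=cv2.INTER_CUBIC)[:,:,::-1]
b=cv2.resize(p[140:290,200:440],None,fx=1.25,fy=1.25)
a=a.copy();cv2.imwrite("pics/top9c.png",cv2.resize(q[170:250,280:380],None,fx=6,fy=6,interpolation=cv2.INTER_CUBIC)[:,:,::-1])
hsv=cv2.cvtColor(q,cv2.COLOR_RGB2HSV)
# outer ring by circle and glass by ellipse
m=cv2.inRange(hsv,(85,18,120),(125,90,240));m[:150]=0;m[250:]=0;m[:,:280]=0;m[:,:]=m;m[:,390:]=0
for c in comps(m,200):
    e=cv2.fitEllipse(c);print("glass",np.round(e[0],1),np.round(e[1],1),ray("top",e[0],.182))
g=cv2.GaussianBlur(cv2.cvtColor(q,cv2.COLOR_RGB2GRAY),(3,3),0)[150:270,270:400]
k=cv2.HoughCircles(g,cv2.HOUGH_GRADIENT,1,20,param1=80,param2=12,minRadius=16,maxRadius=36)
for u,v,R in (k[0][:4] if k is not None else []): print("circ",u+270,v+150,R,ray("top",(u+270,v+150),.182))
E
```

```text
time_s: 33.97
tcp_pos: [0.4658, -0.1661, 0.2541]
eef_rot: [-172.5, 5.5, -88.1]
contact_force: [-0.1, 0.2, -0.2]
gripper_width: 0.0
time_s: 34.38
tcp_pos: [0.4705, -0.2979, 0.2657]
eef_rot: [-171.8, 5.3, -87.9]
contact_force: [0.7, 1.2, -0.1]
gripper_width: 0.0003
time_s: 34.8
tcp_pos: [0.4733, -0.3964, 0.2544]
eef_rot: [-171.9, 5.4, -88.1]
contact_force: [0.4, -1.0, -0.7]
gripper_width: 0.0009
34.8 [ 0.4733 -0.3964  0.2544] [-171.9    5.4  -88.1] [ 0.4 -1.  -0.7] 0.0009
[322.8 187.5] [0.4779 0.02   0.182 ] 0.249 0.0485
circ 329.5 212.5 22.3 [0.47052701 0.01772339 0.182     ]
circ 349.5 208.5 17.2 [ 0.48234416 -0.03490793  0.182     ]
```

View pics/top9c.png

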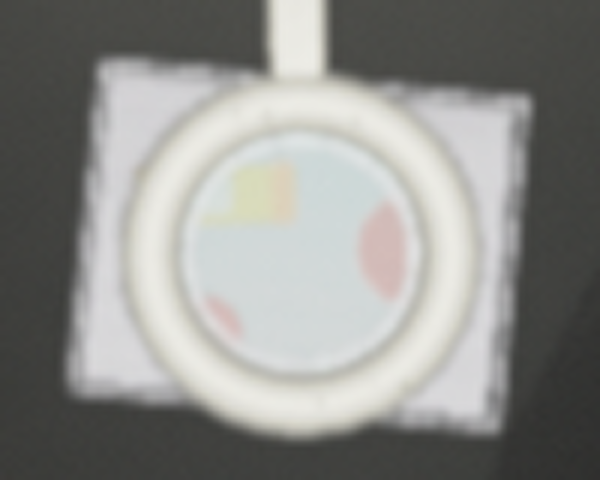

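Run:
```python
from h import *
f=lambda u,v,z:ray("top",((u+.5)/6-.5+280,(v+.5)/6-.5+170),z)[:2]
T=np.mean([f(*c,.025) for c in((97,60),(530,95),(500,433),(68,393))],0);L=f(302,254,.182);G=f(303.5,254,.182)
print("tray",T,"lens",L,"diff",L-T)
# independent: same thing from the scene view with tray corners from edges of s7 crop for reference
```

```text
tray [0.47989123 0.01514328] lens [0.472092   0.01665847] diff [-0.00779923  0.00151519]
```

```bash
python3 -c "
from h import *
state();print(r.close_job())"
```

```text
34.9 [ 0.4732 -0.3943  0.2547] [-171.9    5.4  -88. ] [0.1 0.6 0.4] 0.0005
the job is handed in; nothing more can be done
None
```

The job is done and handed in at 34.9 s. I swung the lamp aside to about 1.08 rad over the beaker, away from the amber bottle. I then put the dish, the yellow slide case and the red-capped jar in the tray and swung the lamp back.

**Items:** After the jar was released, the scene picture showed all three in the tray, with the jar upright and the dish and case flat. I did not measure how flat they lie. After the lamp was back, they showed only partly, through the lens.

**Lamp aside:** The ring stood about 20 mm clear of the tray while the items went in.

**Lens over tray:** The last top view puts the lens 1.5 mm sideways and about 8 mm towards the robot from the tray centre. The 8 mm cannot be removed by swinging, because the tray measures about 240 mm from the hinge and the arm is 250 mm long. The scene camera gave about 6 mm for the same offset, from rougher tray corners. The two cameras' positions differ by about 4–7 mm.

**Tray:** It is where it started, to within about 1–2 mm.

**What went less well:** The tool drifted to roughly 6–8° of tilt during the job, which I could not correct. A fingertip pressed the table at about 27 N while picking up the slide case, and the jar met the tray floor at about 20 N just before release. At hand-in the gripper stood clear of everything.

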